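# Open the extraction, then set the scribe on the mark

## Robot

A 7-joint arm with a two-finger parallel gripper is mounted at the origin on the work surface. World frame = base frame: x ahead of the robot, y to its left, z up, the work surface at z = 0. Lengths are in m, angles in rad, forces in N, time in s.
With the tool pointing down it reaches from about 0.425 to 1.025 m from the base axis. Payload 3.6 kg.
Tool frame: the origin (TCP) lies midway between the tips of the shut fingers; the grasp point (between the pads) lies 19 mm behind it (env.hold_point_z is the distance from the TCP to the grasp point, in m); z points along the fingers, y is the line along which they close (so a half turn about z gives the same grasp; the last joint's range is limited). The gripper opens to 85 mm and grips with 20 to 120 N. Pads are 22 mm wide; open, the fingers measure 114 mm over their backs; the gripper's body (76 mm by 85 mm) begins 54 mm behind the grasp point. The pads swing forward as they close: fully open they stand 13 mm farther back than shut.
Start: joints at [1.093, 0.591, 0.048, 1.609, -0.033, 0.943, -0.034], TCP at [0.271, -0.672, 0.231] pointing down, gripper open.
Joint ranges: [-2.69, 2.69], [-0.47, 2.24], [-1.27, 1.36], [0.19, 2.51], [-1.53, 4.68], [0.08, 2.07], [-3.09, 3.09]. Speed limits (rad/s): [2.57, 2.57, 3.14, 3.14, 3.14, 3.14, 3.14].

## Interface

Orientations are given as a 3x3 rotation matrix whose columns are the frame's x, y, z axes.
In Python, from cell import env gives the robot as it stands.
- The arm moves only by the tool move_arm, never from a script. Its argument "deltas" is a list of rows, each an object with "travel": the shift along the tool's x, y, z normalised to -1 to 1, where 1 is 50 mm, a list of three; "twist": the turn about the tool's z normalised to -1 to 1, where 1 is 5 degrees. In form: [{"travel": [x, y, z], "twist": twist}, ...]. A call has 1 to 12 rows; each row shifts and turns the commanded pose from where the row before left it, along the tool's axes as they then stand; what a row does not reach is not made up. A row lasts 1/8 s, in which the tool goes at most 62.5 mm and 10.7 degrees, less where a joint would pass 70% of its speed; a pose out of reach is approached as far as the arm can. A call with a number of a shift or a turn outside -1 to 1 is refused whole. A call with a gripper value outside its range is refused whole. "grip" is the opening, from 0 (shut) to 1 (fully open), set as the call begins (left out, the last holds). The fingers move at their own pace and stop on an object; "squeeze" is the grip in N (left out, the last holds). Time passes only in rows, so rows that do not move let the fingers close. It gives the time, the measured TCP pose, the force, the opening and the grip force at its end, in the units of the state.
- env.get_state(): the state, without advancing time (a new reading comes with each control period).
- env.camera(name): name is "side" or "top"; returns a dict with "img" (400x640x3 uint8, red, green, blue), "depth" (400x640 float32, m along the optical axis (not along the pixel's ray), 0 where there is no reading), "camera_matrix" (3x3 intrinsics, pixels), "origin" and "rotation" of the camera in the world. Camera axes: x right, y up, looking along -z (the intrinsics and any distortion apply to the point x, -y, -z); pixel columns grow to the right and rows downward; lengths in m; the calibration is good to about 2 mm. A picture is of the moment at which its call begins.
- env.close_job(): hands the job in; it is judged then, once.
The state is a dict: "time_s": time; "joint_positions": joint angles; "qd": joint speeds; "tau": joint torques, N m; "position": TCP position; "eef_rot": TCP orientation; "wrist_force": force on the tool from outside, world axes, zero at the start; "ft_torque": the same for the moment, N m; "grip_width": finger opening in m; "finger_force": force on a finger pad.
Only numpy, scipy, OpenCV 4.12 (cv2) and the standard library are available. Lean on these libraries where they do the work, as an engineer would, in place of code of your own. Each camera call takes 0.05 s, during which the arm holds its last target. There are 200 camera calls.

## Task

First open the dust extraction: slide the black knob of the blast gate out to its end stop. Then take the cordless scribe out of its rest and set its steel point on the red mark on the stone, the scribe leaning at about 45 degrees and pointing straight away from the brown bone (butt back over the bone), pressed only so lightly that the sprung point gives part of its travel without bottoming. Finish still holding it there like that, with the gate open; never touch the bone or press hard, and leave the stone and the other things on the bench where they are.

Things in the scene. Friction and masses are not known exactly. Their poses are not given: they have to be found in the camera images.
- gate (a joint): blast gate blade, slide in m: 0 = shut (blade fully in), 0.065 = fully open at the end stop. It starts between 0 and 0.02. Opening moves the knob along the extractor's own +y axis, horizontally away from the duct; it drags with about 3 N and stays where it is left
- gate_knob (a point): point on the axis of the black round knob of the gate (upright cylinder 22 mm across, 31 mm tall; pinch it from above), 10 mm below the knob's top and 109.5 mm above the bench; below the knob lies the steel blade, whose top is 23 mm below this point. Axes as the extractor
- extractor: fixed extraction outlet: round bench flange 112 mm across, upright 66 mm metal duct, gate housing 92 x 104 mm at 78 to 92 mm height, elbow up to 197 mm and a black flat nozzle reaching 132 mm towards its -y (156 mm wide, 132 to 198 mm high). Origin on the bench under the duct's axis; z up; the gate knob stands 105 mm from the axis along +y when shut, 170 mm when open
- stone: tan rock block, loose but heavy (about 2.6 kg), about 150 x 185 mm and 78 mm high with a cleared, level, flat top about 110 x 140 mm. Origin at the centre of its underside; z up; its +x points from the bone towards the red mark, so +x is the direction away from the bone
- mark (a point): centre of the red round mark, 12 mm across, on the level top of the stone, 78 mm above the bench; axes as the stone (z up, +x away from the bone). It lies 24 mm from the stone's origin along the stone's +x
- bone: dark brown fossil long bone half sunk in the top of the stone, fixed to it; 120 mm long along the stone's y, 18 to 31 mm thick, standing up to 20 mm above the stone's top, its centre line 54 to 60 mm behind the mark (stone -x). Origin and axes are those of the stone
- scribe: cordless scribe, 90 g. Origin at the nose; its z runs from nose to butt. Bare metal barrel to 62 mm (16 mm thick), orange collar 62-66 mm (25 mm), black grip 66-130 mm (19 mm), metal end to 155 mm (21 mm). It starts in the rest, leaning 45 degrees (sags up to 4), point down towards the rest's +x; grip it across the black part from straight above, draw it out along its axis 60 mm or more
- scribe_butt (a point): centre of the butt end of the scribe, 155 mm from the nose along its axis; axes as the scribe
- scribe_tip (a point): the end of the scribe's steel point (4 mm thick, rounded), 12 mm beyond the nose when not pressed; axes as the scribe
- stylus (a joint): how far the scribe's sprung point is pushed in, m: 0 = free, 0.006 = bottomed. The spring pushes along the axis with 0.5 N at 0 and 0.5 N more for each mm, 3.5 N at the end of the travel
- rest: fixed scribe rest: blue foot 120 x 78 x 14 mm, steel post and a steel sleeve (25 mm outside, 18 mm bore, 48 mm long) leaning 45 degrees. Origin on the bench, z up; the sleeve's mouth is at x = -20 mm, z = 80 mm in this frame and the bore runs down towards +x
- consolidant: bystander: amber glass jar of consolidant, 58 mm across, 85 mm high; origin under its centre
- glue: bystander: small white glue bottle, 32 mm across, 92 mm high; origin under its centre
- brush: bystander: dust brush, 170 mm long, lying along its x; origin under its middle
- pin_vice: bystander: steel pin vice, 140 mm long, 10 mm thick, lying along its x; origin under its middle
- loupe: bystander: hand lens, 130 mm long and 8 mm high, lying along its x; origin under its middle
- chip_tray: bystander: white chip tray, 110 x 80 x 22 mm; origin under its centre
- tooth: bystander: brown fossil tooth, 52 mm long, 18 mm high; origin under its middle
There are look-alikes about, which are no part of the job. Of the things like the scribe, leave any that is blue or purple; of the rest the larger one is meant.

How it is judged:
By the outcome, as a careful person would: the job done as asked, in the order asked, and still so for the second after the job is handed in, while the arm keeps its last pose, push and grip.
It also fails if it takes over 56 s, if anything falls off the work surface, if the arm or the gripper's body presses on something with over 40 N, if the wrist force passes 120 N, or if a joint passes its speed limit or range.

## Working session

There is one attempt and no reset: what is moved stays moved. The work goes in short steps, Python scripts to look and compute and a tool call to move; the robot and the scene stay as the last step left them, time stands still between calls to the robot, and variables do not carry over. Pictures are saved under pics/ and viewed, at most 10 in all, crops included, and the job is handed in when it is done.

Besides the shell and the picture viewer there is one more tool, called after "Request:" as name([rows], argument=value, ...), one row to a line, values as JSON. move_arm: Moves the arm, as the interface text tells. Its arguments: {"type":"object","properties":{"deltas":{"type":"array","items":{"type":"object","properties":{"travel":{"type":"array","items":{"type":"number","minimum":-1,"maximum":1}},"twist":{"type":"number","minimum":-1,"maximum":1}}}},"grip":{"type":"number"},"squeeze":{"type":"number"}},"required":["deltas"]}

```bash
ls; mkdir -p pics; cat > h.py <<'E'
import numpy as np, cv2, pickle
from cell import env
def grab(n):
    c=env.camera(n); pickle.dump(c,open(f'{n}.pkl','wb')); return c
def cloud(c):
    d=c['depth'];K=np.array(c['camera_matrix']);v,u=np.mgrid[:400,:640]
    p=np.stack([(u-K[0,2])/K[0,0]*d,-(v-K[1,2])/K[1,1]*d,-d],-1)
    return p@np.array(c['rotation']).T+np.array(c['origin'])
E
python3 - <<'E'
from h import *
for n in ('top','side'):
    c=grab(n); cv2.imwrite(f'pics/{n}0.png',cv2.resize(c['img'][:,:,::-1],(800,500)))
    print(n,c['camera_matrix'],c['origin'],c['rotation'],[k for k in c])
s=env.get_state();print(s['position'],s['eef_rot'],s['grip_width'],s['time_s'],env.hold_point_z)
E
```

```text
pics
top [[468.04577702   0.         323.08908309]
 [  0.         468.04577702 199.56588735]
 [  0.           0.           1.        ]] [ 0.3528059  -0.07768275  1.18937776] [[ 2.46805510e-02  9.95785396e-01 -8.83307140e-02]
 [-9.99690488e-01  2.48605781e-02  9.38388805e-04]
 [ 3.13038648e-03  8.82802146e-02  9.96090761e-01]] ['img', 'depth', 'camera_matrix', 'origin', 'rotation']
side [[483.50396586   0.         320.65753481]
 [  0.         483.50396586 199.20770388]
 [  0.           0.           1.        ]] [0.99853249 0.78932626 0.88921118] [[-0.84285874 -0.34161295  0.41580012]
 [ 0.53764867 -0.5017331   0.67764135]
 [-0.02287037  0.79471032  0.60655788]] ['img', 'depth', 'camera_matrix', 'origin', 'rotation']
[ 0.27123888 -0.67152205  0.23022985] [[ 9.27205982e-01  3.74550831e-01 -8.60715710e-04]
 [ 3.74551810e-01 -9.27204050e-01  1.89518114e-03]
 [-8.82174190e-05 -2.07960592e-03 -9.99997834e-01]] 0.0853787709767091 0.1 0.0187
```

View pics/top0.png

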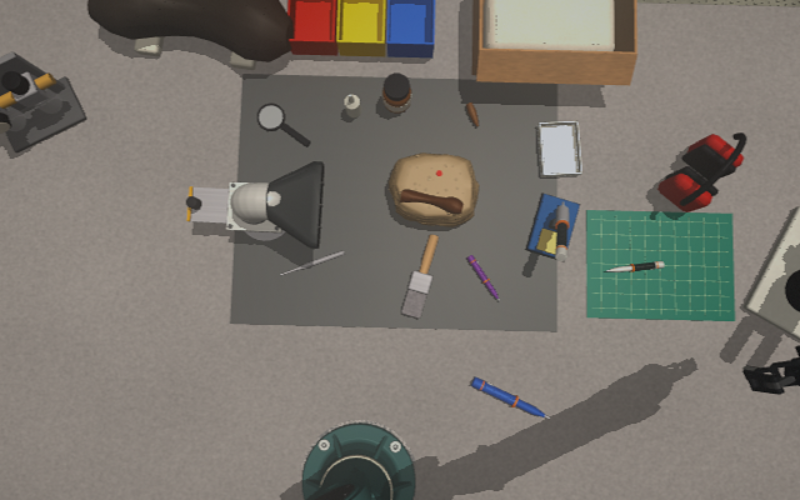

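View pics/side0.png

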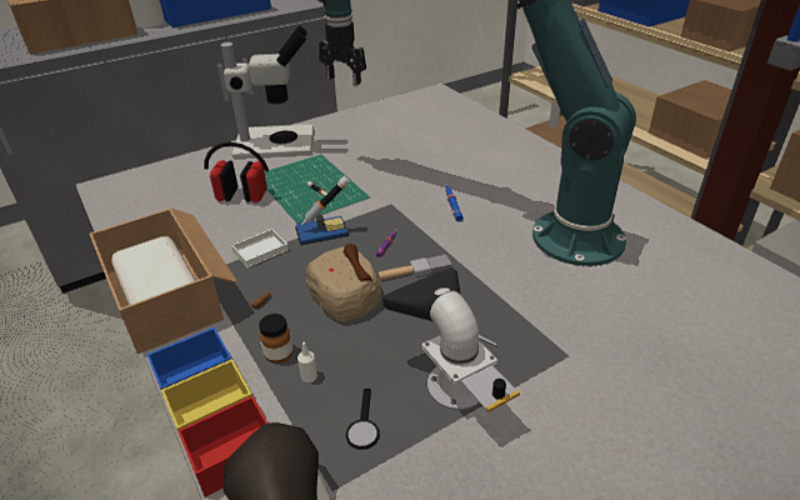

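The top picture shows the knob at (194,203), the mark at (439,173), the bone at about (430,200), and the scribe in its rest at about (562,230). The lookalikes are blue, purple and a smaller one on the green mat. The side picture shows the knob at (499,387), the mark at (331,269) and the scribe from (308,220) to (345,182).

```bash
cat > m.py <<'E'
from h import *
C={n:pickle.load(open(f'{n}.pkl','rb')) for n in('top','side')}
P={n:cloud(C[n]) for n in C}
H={n:cv2.cvtColor(C[n]['img'],cv2.COLOR_RGB2HSV).astype(int) for n in C}
def box(n,x0,x1,y0,y1): # 800 scale
    m=np.zeros((400,640),bool); m[int(y0*.8):int(y1*.8),int(x0*.8):int(x1*.8)]=1; return m&(C[n]['depth']>0)
np.set_printoptions(precision=4,suppress=True)
if __name__=='__main__':
    for n,b in(('top',(180,210,190,220)),('side',(485,515,370,405))):
        m=box(n,*b)&(H[n][...,2]<60); p=P[n][m]; q=p[p[:,2]>.112]
        print('knob',n,len(q),np.median(q,0),q.min(0),q.max(0))
    for n,b in(('top',(425,455,160,185)),('side',(322,342,260,278))):
        h=H[n];m=box(n,*b)&((h[...,0]<6)|(h[...,0]>174))&(h[...,1]>150);p=P[n][m];print('mark',n,len(p),p.mean(0))
    for n,b in(('top',(390,475,180,220)),('side',(340,375,240,285))):
        p=P[n][box(n,*b)];z=H[n][box(n,*b)]; q=p[(p[:,2]>.083)&(z[:,2]<95)];print('bone',n,len(q),q.mean(0),q[:,2].max())
        c,s,v=np.linalg.svd((q-q.mean(0))[:,:2],full_matrices=False);print(v[0],s,np.ptp((q-q.mean(0))[:,:2]@v[0]))
    # orange collar & scribe
    for n,b in(('top',(545,580,195,262)),('side',(300,352,172,235))):
        h=H[n];m=box(n,*b)&(P[n][...,2]>.095);p=P[n][m]
        mu=p.mean(0);c,s,v=np.linalg.svd(p-mu,full_matrices=False);d=v[0]*np.sign(v[0][2]);t=(p-mu)@d
        print('scribe',n,len(p),mu,d,s,mu+d*t.max(),mu+d*t.min())
        o=m&(h[...,0]<18)&(h[...,1]>140);print('collar',o.sum(),P[n][o].mean(0) if o.any() else 0)
    # rest foot: blue, z ~ .014
    for n,b in(('top',(520,585,185,265)),('side',(290,352,210,246))):
        h=H[n];m=box(n,*b)&(abs(h[...,0]-108)<12)&(h[...,1]>120)&(P[n][...,2]<.022)&(P[n][...,2]>.006)
        p=P[n][m];r=cv2.minAreaRect((p[:,:2]*1000).astype(np.float32));print('foot',len(p),r,np.median(p[:,2]))
    for n,(u,v) in(('top',(256,205)),('side',(460,340))):
        print('nozz/duct',P[n][int(v*.8),int(u*.8)])
    print(P['top'][int(203*.8),int(320*.8)])
E
python3 m.py
python3 - <<'E'
from m import *
a=C['top']['img'][135:235,400:500,::-1];b=C['side']['img'][120:220,220:320,::-1]
k=C['top']['img'][125:225,135:235,::-1]
cv2.imwrite('pics/c1.png',cv2.resize(np.hstack([a,b]),None,fx=4,fy=4,interpolation=2))
E
```

```text
knob top 29 [0.5261 0.3165 0.1183] [0.5176 0.3063 0.112 ] [0.5345 0.3255 0.1235]
knob side 78 [0.5316 0.3216 0.118 ] [0.522  0.3093 0.1133] [0.542  0.3308 0.1218]
mark top 17 [ 0.6011 -0.1423  0.0788]
mark side 8 [ 0.6041 -0.1417  0.0773]
bone top 288 [ 0.5445 -0.1403  0.0881] 0.09684651135744615
[-0.2224 -0.975 ] [0.5627 0.1152] 0.11702840427007227
bone side 181 [ 0.5506 -0.1342  0.0879] 0.09792219428810911
[0.2003 0.9797] [0.4699 0.0847] 0.11966824691992217
scribe top 229 [ 0.4652 -0.3667  0.1252] [-0.7683  0.1958  0.6094] [0.3771 0.0811 0.0581] [ 0.4395 -0.3601  0.1455] [ 0.5022 -0.3761  0.0958]
collar 5 [ 0.4592 -0.3639  0.1354]
scribe side 159 [ 0.4705 -0.3613  0.1203] [-0.7611  0.2217  0.6095] [0.2743 0.0715 0.0557] [ 0.4442 -0.3537  0.1413] [ 0.5038 -0.371   0.0936]
collar 2 [ 0.4586 -0.3547  0.1277]
foot 511 ((512.5336303710938, -381.3302307128906), (74.54381561279297, 116.54096221923828), 74.01695251464844) 0.013125603073924186
foot 385 ((517.2114868164062, -376.1145935058594), (83.67622375488281, 119.09979248046875), 73.51163482666016) 0.012402540125346362
nozz/duct [0.5113 0.179  0.194 ]
nozz/duct [0.5459 0.2328 0.1515]
[0.5247 0.073  0.1568]
```

View pics/c1.png

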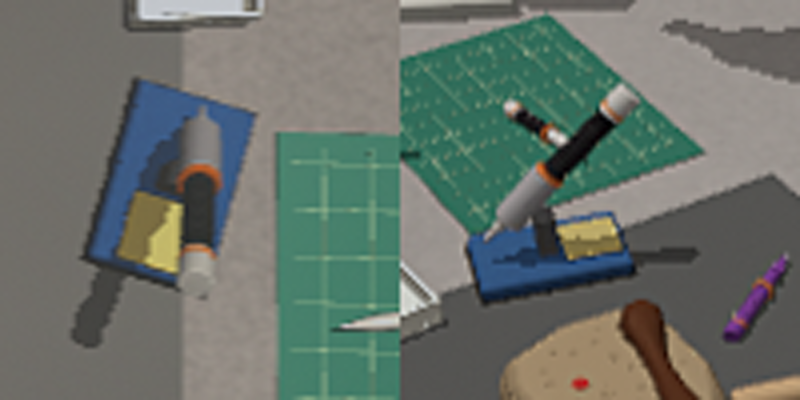

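```bash
python3 - <<'E'
from m import *
from scipy.optimize import least_squares
for n,b in(('top',(180,210,190,220)),('side',(485,515,370,405))):
    m=box(n,*b)&(H[n][...,2]<60); p=P[n][m]; q=p[p[:,2]>.117]; print('knobtop',len(q),q.mean(0),q.min(0),q.max(0))
    if n=='side':
        q=p[(p[:,2]>.094)&(p[:,2]<.115)]
        r=least_squares(lambda c:np.hypot(*(q[:,:2]-c).T)-.011,[.529,.318],loss='soft_l1',f_scale=.001);print('cyl',len(q),r.x,r.cost)
# yellow bar, housing plate (z~.092), nozzle
for n,b in(('top',(180,290,175,260)),('side',(415,525,330,415))):
    h=H[n];bb=box(n,*b)
    m=bb&(abs(h[...,0]-22)<8)&(h[...,1]>130)&(P[n][...,2]>.06);p=P[n][m]
    c,s,v=np.linalg.svd((p-p.mean(0))[:,:2],full_matrices=False);print(n,'bar',len(p),p.mean(0),v[0])
    m=bb&(abs(P[n][...,2]-.092)<.004)&(P[n][...,1]<.275);p=P[n][m];r=cv2.minAreaRect((p[:,:2]*1000).astype(np.float32));print('plate',len(p),r)
n='top';m=box(n,268,330,150,255)&(P[n][...,2]>.14)&(H[n][...,2]<75);p=P[n][m];r=cv2.minAreaRect((p[:,:2]*1000).astype(np.float32));print('nozzle',r,p.mean(0))
# stone
n='top';m=box(n,380,485,145,235)&(P[n][...,2]>.03);p=P[n][m];print('stone',cv2.minAreaRect((p[:,:2]*1000).astype(np.float32)),cv2.fitEllipse((p[:,:2]*1000).astype(np.float32)))
# bone midline by y-bins
for n,b in(('top',(390,475,180,220)),('side',(340,375,240,285))):
    k=box(n,*b);p=P[n][k];z=H[n][k];q=p[(p[:,2]>.081)&(z[:,2]<95)]
    o=np.array([.6025,-.142]);a=np.radians(-12);R=np.array([[np.cos(a),np.sin(a)],[-np.sin(a),np.cos(a)]]);l=(q[:,:2]-o)@R.T
    for y in np.arange(-.06,.07,.02):
        t=l[abs(l[:,1]-y)<.01]
        if len(t)>3:print(n,round(y,3),t[:,0].min(),t[:,0].max(),t[:,0].mean())
E
```

```text
knobtop 21 [0.5257 0.3168 0.1191] [0.5176 0.3065 0.1171] [0.5345 0.3255 0.1235]
knobtop 56 [0.5315 0.3203 0.1186] [0.522  0.3109 0.117 ] [0.5409 0.3302 0.1218]
cyl 65 [0.5301 0.3191] 2.3385619323202596e-05
top bar 43 [0.527  0.3301 0.0906] [-0.9997  0.0229]
plate 459 ((525.4867553710938, 213.85130310058594), (121.63276672363281, 92.73641967773438), 88.7881088256836)
side bar 117 [0.5317 0.3334 0.0895] [ 0.9997 -0.0225]
plate 748 ((528.662841796875, 215.51573181152344), (119.84188842773438, 93.44114685058594), 88.55083465576172)
nozzle ((522.8641357421875, 115.74988555908203), (90.38008880615234, 155.34510803222656), 88.5760726928711) [0.5208 0.1078 0.1726]
stone ((578.075439453125, -134.55740356445312), (180.17967224121094, 141.4820098876953), 85.56086730957031) ((573.5092163085938, -135.79776000976562), (117.99927520751953, 149.7986297607422), 171.2831573486328)
top -0.06 -0.07006233260886911 -0.047966390781384136 -0.06003807010412154
top -0.04 -0.07133903136003464 -0.041848510675877915 -0.05843171209162129
top -0.02 -0.06690213262998292 -0.044895808861042934 -0.0562734052382589
top 0.0 -0.06233240540346033 -0.04773846949533241 -0.05485095272793229
top 0.02 -0.06392797908746406 -0.0480171738789247 -0.055669306302002106
top 0.04 -0.07006587731834735 -0.04759785784252303 -0.058584213243207464
top 0.06 -0.07170928649781276 -0.04886417300906162 -0.06110584455809331
side -0.06 -0.060928792152859554 -0.047340186225022264 -0.05410711284769687
side -0.04 -0.06774850436479668 -0.03853129715982381 -0.05243946045300729
side -0.02 -0.06352165349175419 -0.039399338750939296 -0.051557520853422086
side 0.0 -0.05983065944215558 -0.042093047386059124 -0.05135847909142786
side 0.02 -0.059360590041279186 -0.044525520916610974 -0.0521957610481319
side 0.04 -0.06536768746933021 -0.04311928609606724 -0.05328745281147092
side 0.06 -0.06391633184912048 -0.044543684065060735 -0.05444440917420655
```

Request:
move_arm([
  {"travel":[0,0,-0.25],"twist":1},
  {"travel":[0,0,-0.25],"twist":1},
  {"travel":[0,0,-0.25],"twist":1},
  {"travel":[0,0,-0.25],"twist":1},
  {"travel":[0,0,-0.2],"twist":0.66},
  {"travel":[0.67,-0.7,0]},
  {"travel":[0.67,-0.7,0]},
  {"travel":[0.67,-0.7,0]},
  {"travel":[0.67,-0.7,0]},
  {"travel":[0.67,-0.7,0]},
  {"travel":[0.67,-0.7,0]},
  {"travel":[0.67,-0.7,0]},
], grip=0.55)

```text
schema error: expected keys travel, twist
```

Request:
move_arm([
  {"travel":[0,0,-0.25],"twist":1},
  {"travel":[0,0,-0.25],"twist":1},
  {"travel":[0,0,-0.25],"twist":1},
  {"travel":[0,0,-0.25],"twist":1},
  {"travel":[0,0,-0.2],"twist":0.66},
  {"travel":[0.67,-0.7,0],"twist":0},
  {"travel":[0.67,-0.7,0],"twist":0},
  {"travel":[0.67,-0.7,0],"twist":0},
  {"travel":[0.67,-0.7,0],"twist":0},
  {"travel":[0.67,-0.7,0],"twist":0},
  {"travel":[0.67,-0.7,0],"twist":0},
  {"travel":[0.67,-0.7,0],"twist":0},
], grip=0.55)

```text
time_s: 1.6
position: [0.5122, -0.4312, 0.2908]
eef_rot: [[1.0, -0.023, -0.001], [-0.023, -1.0, 0.001], [-0.001, -0.001, -1.0]]
wrist_force: [0.2, 0.3, -0.3]
grip_width: 0.0471
finger_force: 0.0
```

Request:
move_arm([
  {"travel":[0,-1,0],"twist":0},
  {"travel":[0,-1,0],"twist":0},
  {"travel":[0,-1,0],"twist":0},
  {"travel":[0,-1,0],"twist":0},
  {"travel":[0,-1,0],"twist":0},
  {"travel":[0,-1,0],"twist":0},
  {"travel":[0,-1,0],"twist":0},
  {"travel":[0,-1,0],"twist":0},
  {"travel":[0,-1,0],"twist":0},
  {"travel":[0,-1,0],"twist":0},
  {"travel":[0,-1,0],"twist":0},
  {"travel":[0,-1,0],"twist":0},
])

```text
time_s: 3.1
position: [0.5248, 0.1685, 0.291]
eef_rot: [[1.0, -0.023, -0.0], [-0.023, -1.0, -0.0], [-0.0, 0.0, -1.0]]
wrist_force: [0.4, -0.8, -0.2]
grip_width: 0.0468
finger_force: 0.0
```

Request:
move_arm([
  {"travel":[0,-1,0],"twist":0},
  {"travel":[0,-1,0],"twist":0},
  {"travel":[0,-0.98,0],"twist":0},
  {"travel":[0,0,0.8],"twist":0},
  {"travel":[0,0,0.8],"twist":0},
  {"travel":[0,0,0.8],"twist":0},
  {"travel":[0,0,0],"twist":0},
])

```text
time_s: 3.98
position: [0.526, 0.3144, 0.168]
eef_rot: [[1.0, -0.023, -0.007], [-0.023, -1.0, -0.005], [-0.007, 0.005, -1.0]]
wrist_force: [0.3, -0.3, -0.2]
grip_width: 0.0466
finger_force: 0.0
```

Request:
move_arm([
  {"travel":[0.04,-0.06,0.4],"twist":0},
  {"travel":[0,0,0.4],"twist":0},
  {"travel":[0,0,0.4],"twist":0},
  {"travel":[0,0,0.22],"twist":0},
  {"travel":[0,0,0],"twist":0},
  {"travel":[0,0,0],"twist":0},
])

```text
time_s: 4.72
position: [0.5314, 0.3196, 0.1012]
eef_rot: [[1.0, -0.023, 0.001], [-0.023, -1.0, 0.001], [0.001, -0.001, -1.0]]
wrist_force: [-0.2, 0.5, 0.4]
grip_width: 0.0467
finger_force: 0.0
```

Request:
move_arm([
  {"travel":[0,0,0],"twist":0},
  {"travel":[0,0,0],"twist":0},
  {"travel":[0,0,0],"twist":0},
  {"travel":[0,0,0],"twist":0},
], grip=0.1, squeeze=25)

```text
time_s: 5.22
position: [0.5311, 0.3192, 0.1011]
eef_rot: [[1.0, -0.023, 0.001], [-0.023, -1.0, 0.0], [0.001, -0.0, -1.0]]
wrist_force: [-1.2, -0.6, 6.6]
grip_width: 0.0207
finger_force: 24.6
```

Request:
move_arm([
  {"travel":[0,-0.16,0],"twist":0},
  {"travel":[0,-0.16,0],"twist":0},
  {"travel":[0,-0.16,0],"twist":0},
  {"travel":[0,-0.16,0],"twist":0},
  {"travel":[0,-0.16,0],"twist":0},
  {"travel":[0,-0.1,0],"twist":0},
  {"travel":[0,0,0],"twist":0},
])

```text
time_s: 6.1
position: [0.5322, 0.364, 0.1012]
eef_rot: [[1.0, -0.023, 0.001], [-0.023, -1.0, -0.0], [0.001, 0.0, -1.0]]
wrist_force: [0.3, -1.3, 6.5]
grip_width: 0.0208
finger_force: 24.7
```

Request:
move_arm([
  {"travel":[0,-0.08,0],"twist":0},
  {"travel":[0,0,0],"twist":0},
])

```text
time_s: 6.35
position: [0.5323, 0.3675, 0.1011]
eef_rot: [[1.0, -0.023, 0.001], [-0.023, -1.0, -0.001], [0.001, 0.001, -1.0]]
wrist_force: [-0.8, -2.2, 5.9]
grip_width: 0.0208
finger_force: 24.7
```

Request:
move_arm([
  {"travel":[0,-0.08,0],"twist":0},
  {"travel":[0,0,0],"twist":0},
])

```text
time_s: 6.6
position: [0.5324, 0.3714, 0.1012]
eef_rot: [[1.0, -0.023, 0.001], [-0.023, -1.0, -0.001], [0.001, 0.001, -1.0]]
wrist_force: [-1.3, -2.0, 5.8]
grip_width: 0.0211
finger_force: 24.7
```

Request:
move_arm([
  {"travel":[0,-0.06,0],"twist":0},
  {"travel":[0,0,0],"twist":0},
])

```text
time_s: 6.85
position: [0.5324, 0.3742, 0.1011]
eef_rot: [[1.0, -0.023, 0.0], [-0.023, -1.0, -0.001], [0.001, 0.001, -1.0]]
wrist_force: [-0.4, -3.1, 6.1]
grip_width: 0.0211
finger_force: 24.8
```

Request:
move_arm([
  {"travel":[0,-0.06,0],"twist":0},
  {"travel":[0,0,0],"twist":0},
])

```text
time_s: 7.1
position: [0.5325, 0.377, 0.1011]
eef_rot: [[1.0, -0.023, 0.0], [-0.023, -1.0, -0.002], [0.0, 0.002, -1.0]]
wrist_force: [0.3, -2.4, 6.7]
grip_width: 0.021
finger_force: 24.8
```

Request:
move_arm([
  {"travel":[0,-0.06,0],"twist":0},
  {"travel":[0,0,0],"twist":0},
])

```text
time_s: 7.35
position: [0.5325, 0.377, 0.1011]
eef_rot: [[1.0, -0.025, -0.001], [-0.025, -1.0, -0.006], [-0.001, 0.006, -1.0]]
wrist_force: [-1.4, -7.2, 11.0]
grip_width: 0.0212
finger_force: 25.2
```

Request:
move_arm([
  {"travel":[0,-0.06,0],"twist":0},
  {"travel":[0,0,0],"twist":0},
])

```text
time_s: 7.6
position: [0.5325, 0.377, 0.1011]
eef_rot: [[1.0, -0.026, -0.003], [-0.026, -1.0, -0.011], [-0.002, 0.011, -1.0]]
wrist_force: [-2.4, -11.2, 12.9]
grip_width: 0.0206
finger_force: 25.6
```

Request:
move_arm([
  {"travel":[0,-0.06,0],"twist":0},
  {"travel":[0,0,0],"twist":0},
])

```text
time_s: 7.85
position: [0.5325, 0.377, 0.101]
eef_rot: [[1.0, -0.027, -0.004], [-0.027, -1.0, -0.015], [-0.004, 0.015, -1.0]]
wrist_force: [-2.4, -13.6, 15.9]
grip_width: 0.0208
finger_force: 26.1
```

Request:
move_arm([
  {"travel":[0,0.14,0],"twist":0},
  {"travel":[0,0,0],"twist":0},
])

```text
time_s: 8.1
position: [0.5325, 0.377, 0.1011]
eef_rot: [[1.0, -0.025, -0.001], [-0.025, -1.0, -0.004], [-0.0, 0.004, -1.0]]
wrist_force: [-2.3, -4.9, 8.5]
grip_width: 0.0208
finger_force: 25.2
```

```bash
python3 - <<'E'
from m import *
from scipy.optimize import least_squares
for n,b in(('top',(545,580,195,262)),('side',(300,352,172,235))):
    h=H[n];m=box(n,*b)&(P[n][...,2]>.085)&(P[n][...,2]<.15)&(h[...,2]<70)
    p=P[n][m]
    def res(q):
        d=np.array([-np.cos(q[3])*np.cos(q[2]),-np.cos(q[3])*np.sin(q[2]),np.sin(q[3])])
        o=np.array([.47,q[0],q[1]]);w=p-o;return np.linalg.norm(w-np.outer(w@d,d),axis=1)-.0095
    r=least_squares(res,[-.366,.11,np.radians(-16),np.radians(43)],loss='soft_l1',f_scale=.001)
    print(n,len(p),p.mean(0),r.x[:2],np.degrees(r.x[2:]),np.abs(res(r.x)).mean())
    for dy in(20,):
        o=m;v,u=np.nonzero(o);print(u.min(),u.max(),v.min(),v.max())
E
```

```text
top 122 [ 0.4848 -0.3706  0.1092] [-0.3704  0.1125] [-14.9798  42.2265] 0.000907111431245257
445 453 178 196
side 117 [ 0.4862 -0.3648  0.1066] [-0.367   0.1148] [-15.5515  41.5584] 0.0020844035721665146
256 273 147 163
```

Request:
move_arm([
  {"travel":[0,0,0],"twist":0},
  {"travel":[0,0,0],"twist":0},
  {"travel":[0,0,-0.5],"twist":0},
  {"travel":[0,0,-0.8],"twist":0},
  {"travel":[0,0,-1],"twist":0},
  {"travel":[0,0,-1],"twist":0},
  {"travel":[0,0,-0.5],"twist":0},
  {"travel":[0,0.9,0],"twist":0},
  {"travel":[0,0.9,0],"twist":0},
  {"travel":[0,0.9,0],"twist":0},
  {"travel":[0,0.9,0],"twist":0},
  {"travel":[0,0.9,0],"twist":0},
], grip=0.6)

```text
time_s: 9.6
position: [0.5267, 0.1542, 0.2901]
eef_rot: [[1.0, -0.022, 0.0], [-0.022, -1.0, 0.0], [0.0, -0.0, -1.0]]
wrist_force: [0.2, -0.2, -0.5]
grip_width: 0.0514
finger_force: 0.0
```

Request:
move_arm([
  {"travel":[0,1,0],"twist":0},
  {"travel":[0,1,0],"twist":0},
  {"travel":[0,1,0],"twist":0},
  {"travel":[0,1,0],"twist":0},
  {"travel":[0,1,0],"twist":0},
  {"travel":[0,1,0],"twist":0},
  {"travel":[-0.15,1,0],"twist":0},
  {"travel":[-0.2,1,0],"twist":0},
  {"travel":[-0.2,1,0],"twist":0},
  {"travel":[0,0,0],"twist":1},
  {"travel":[0,0,0],"twist":1},
  {"travel":[0,0,0],"twist":0.84},
])

```text
time_s: 11.1
position: [0.4894, -0.2938, 0.2899]
eef_rot: [[0.963, -0.269, -0.0], [-0.269, -0.963, 0.0], [-0.0, -0.0, -1.0]]
wrist_force: [0.6, -0.8, -0.2]
grip_width: 0.0511
finger_force: 0.0
```

Request:
move_arm([
  {"travel":[0.08,0.8,0],"twist":0},
  {"travel":[0,0.73,0],"twist":0},
  {"travel":[0,0,0.8],"twist":0},
  {"travel":[0,0,0.8],"twist":0},
  {"travel":[0,0,0.6],"twist":0},
  {"travel":[0,0,0],"twist":0},
])

```text
time_s: 11.85
position: [0.4714, -0.3672, 0.1778]
eef_rot: [[0.964, -0.267, -0.005], [-0.267, -0.964, 0.004], [-0.005, -0.002, -1.0]]
wrist_force: [0.4, -0.2, 0.8]
grip_width: 0.051
finger_force: 0.0
```

```bash
python3 - <<'E'
from h import *
s=env.get_state();print(s['position'],s['time_s'])
c=grab('side');d=grab('top')
a=c['img'][120:220,220:320,::-1];b=d['img'][120:220,110:210,::-1]
cv2.imwrite('pics/c2.png',cv2.resize(np.hstack([a,b]),None,fx=4,fy=4,interpolation=2))
E
```

```text
[ 0.47136453 -0.36722204  0.17778707] 11.85
```

View pics/c2.png

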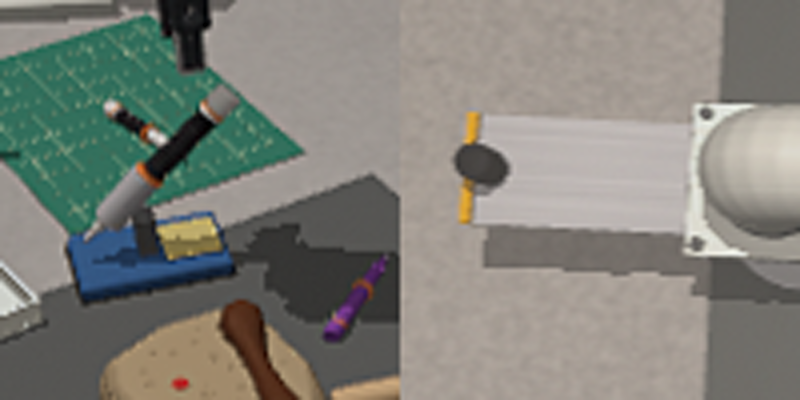

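The side crop shows the gripper above the scribe's butt, at (215,100). The top crop shows the gate blade fully out, with the knob at (480,165).

Request:
move_arm([
  {"travel":[0.02,0.02,0.5],"twist":0},
  {"travel":[0,0,0.5],"twist":0},
  {"travel":[0,0,0.45],"twist":0},
  {"travel":[0,0,0.2],"twist":0},
  {"travel":[0,0,0],"twist":0},
  {"travel":[0,0,0],"twist":0},
])

```text
time_s: 12.7
position: [0.4741, -0.3708, 0.099]
eef_rot: [[0.964, -0.267, 0.002], [-0.267, -0.964, -0.001], [0.002, 0.001, -1.0]]
wrist_force: [0.3, 0.6, 0.0]
grip_width: 0.0512
finger_force: 0.0
```

Request:
move_arm([
  {"travel":[0,-0.03,0.12],"twist":0},
  {"travel":[0,0,0],"twist":0},
])

```text
time_s: 12.95
position: [0.4736, -0.3683, 0.0917]
eef_rot: [[0.964, -0.267, -0.0], [-0.267, -0.964, 0.0], [-0.0, -0.0, -1.0]]
wrist_force: [-0.3, -0.5, 0.4]
grip_width: 0.0511
finger_force: 0.0
```

Request:
move_arm([
  {"travel":[0,0,0],"twist":0},
  {"travel":[0,0,0],"twist":0},
  {"travel":[0,0,0],"twist":0},
  {"travel":[0,0,0],"twist":0},
  {"travel":[0,0,0],"twist":0},
], grip=0.05, squeeze=60)

```text
time_s: 13.58
position: [0.4736, -0.369, 0.092]
eef_rot: [[0.964, -0.268, 0.0], [-0.268, -0.964, -0.0], [0.0, 0.0, -1.0]]
wrist_force: [-1.0, -0.4, 2.2]
grip_width: 0.0176
finger_force: 58.4
```

Request:
move_arm([
  {"travel":[-0.14,0,-0.14],"twist":0},
  {"travel":[-0.14,0,-0.14],"twist":0},
])

```text
time_s: 13.82
position: [0.4594, -0.3645, 0.106]
eef_rot: [[0.964, -0.267, -0.001], [-0.267, -0.964, 0.001], [-0.001, -0.0, -1.0]]
wrist_force: [-0.6, -0.6, -0.9]
grip_width: 0.0175
finger_force: 58.4
```

Request:
move_arm([
  {"travel":[-0.2,0,-0.2],"twist":0},
  {"travel":[-0.2,0,-0.2],"twist":0},
  {"travel":[-0.2,0,-0.2],"twist":0},
  {"travel":[-0.2,0,-0.2],"twist":0},
  {"travel":[0,0,-0.5],"twist":0},
  {"travel":[0,0,-0.8],"twist":0},
  {"travel":[0,0,-0.4],"twist":0},
  {"travel":[0,0,0],"twist":0},
])

```text
time_s: 14.82
position: [0.4222, -0.3549, 0.2327]
eef_rot: [[0.964, -0.267, 0.003], [-0.267, -0.964, -0.002], [0.004, 0.001, -1.0]]
wrist_force: [-0.4, 0.3, -0.9]
grip_width: 0.0174
finger_force: 58.5
```

Request:
move_arm([
  {"travel":[0,0,0],"twist":-0.7},
  {"travel":[0.14,-0.82,0],"twist":0},
  {"travel":[0.14,-0.82,0],"twist":0},
  {"travel":[0.14,-0.82,0],"twist":0},
  {"travel":[0.14,-0.82,0],"twist":0},
  {"travel":[0.14,-0.82,0],"twist":0},
  {"travel":[0.14,-0.82,0],"twist":0},
  {"travel":[0,0,0.4],"twist":0},
  {"travel":[0,0,0.4],"twist":0},
  {"travel":[0,0,0],"twist":0},
  {"travel":[0,0,0],"twist":0},
])

```text
time_s: 16.2
position: [0.5137, -0.1226, 0.1907]
eef_rot: [[0.978, -0.208, -0.001], [-0.208, -0.978, -0.0], [-0.001, 0.0, -1.0]]
wrist_force: [-0.7, 0.4, -0.9]
grip_width: 0.0172
finger_force: 58.6
```

```bash
python3 - <<'E'
from h import *
s=env.get_state();print(s['position'],s['eef_rot'],s['time_s'])
c=grab('side');d=grab('top')
a=c['img'][150:270,220:340,::-1];b=d['img'][100:220,290:410,::-1]
cv2.imwrite('pics/c3.png',cv2.resize(np.hstack([a,b]),(800,400),interpolation=2))
E
```

```text
[ 0.51365901 -0.12257322  0.19068533] [[ 9.78040528e-01 -2.08413983e-01 -5.81414891e-04]
 [-2.08414021e-01 -9.78040692e-01 -5.10621601e-06]
 [-5.67583216e-04  1.26169102e-04 -9.99999831e-01]] 16.2
```

View pics/c3.png

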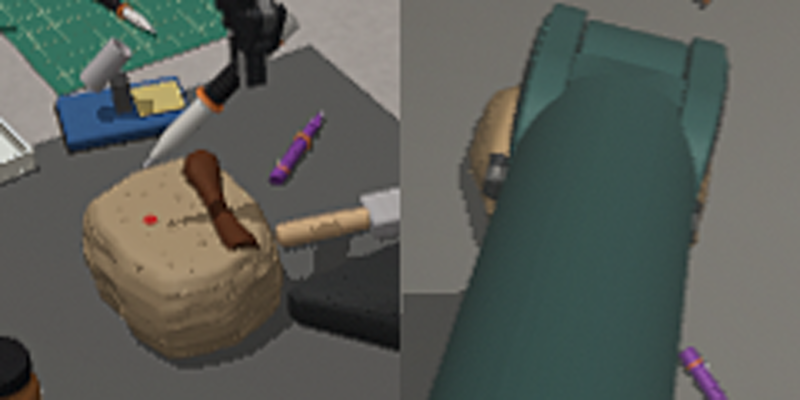

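The left crop shows the scribe held, with its point at (146,162), the mark at (150,220) and the bone clear. The top view is blocked by the arm, so I'll fit the scribe from the side view.

```bash
cat > f.py <<'E'
from m import *
from scipy.optimize import least_squares
def fit(n='side',show=True):
    s=env.get_state();T=s['position'];yaw=np.arctan2(s['eef_rot'][1][0],s['eef_rot'][0][0])
    X=np.array([np.cos(yaw),np.sin(yaw),0]);Y=np.array([-X[1],X[0],0]);G=T+[0,0,.0187]
    p=P[n];l=np.stack([(p-G)@X,(p-G)@Y,p[...,2]-G[2]],-1)
    d=l[...,0]*0.7+l[...,2]*-.7; off=l[...,0]*.7+l[...,2]*.7
    m=(C[n]['depth']>0)&(abs(off)<.022)&(abs(l[...,1])<.02)&(d>.022)&(d<.13)
    q=l[m];dd=d[m]
    b=q[(dd>.052)&(dd<.095)] # barrel, radius 8 (may taper)
    def res(v):
        a=np.array([np.cos(v[0])*np.cos(v[3]),np.sin(v[3]),-np.sin(v[0])*np.cos(v[3])]);w=b-[0,v[2],v[1]]
        return np.linalg.norm(w-np.outer(w@a,a),axis=1)-.008
    r=least_squares(res,[.75,0,0,0],loss='soft_l1',f_scale=.001)
    print(len(b),'lean',np.degrees(r.x[0]),'z0',r.x[1],'y0',r.x[2],'yawoff',np.degrees(r.x[3]),abs(res(r.x)).mean(),'dmax',dd.max())
    h=H[n];o=m&(h[...,0]<14)&(h[...,1]>150)&(h[...,2]>90);print('collar d',o.sum(),d[o].mean(),l[o].mean(0))
    v,u=np.nonzero(m&(d>.1));i=np.argsort(-d[m&(d>.1)])[:6];print('tip px',[(u[k],v[k],round(d[v[k],u[k]],4),p[v[k],u[k]].round(4)) for k in i])
    return G,X,Y,r.x
def px(n,w):
    c=C[n];q=(np.array(w)-c['origin'])@np.array(c['rotation']);K=c['camera_matrix'];return K[0][0]*q[0]/-q[2]+K[0][2],K[1][1]*-q[1]/-q[2]+K[1][2]
if __name__=='__main__':
    G,X,Y,v=fit()
    for L in(.118,.121,.124):
        t=G+X*L*np.cos(v[0])+[0,0,v[1]-L*np.sin(v[0])]+Y*v[2];print('tip',L,t,px('side',t))
    h=H['side'];m=box('side',322,342,260,278)&((h[...,0]<6)|(h[...,0]>174))&(h[...,1]>150);vv,uu=np.nonzero(m);print('mark',P['side'][m].mean(0),uu.mean(),vv.mean())
E
python3 f.py
```

```text
94 lean 39.41788889299263 z0 -0.003358901562525209 y0 0.0034951869905436145 yawoff -2.352411798813431 0.0013311870046663506 dmax 0.11988338592085214
collar d 19 0.04465037788312402 [ 0.0376  0.0076 -0.0262]
tip px [(np.int64(263), np.int64(200), np.float64(0.1199), array([ 0.6036, -0.1404,  0.1299])), (np.int64(263), np.int64(199), np.float64(0.1171), array([ 0.6037, -0.1395,  0.1338])), (np.int64(264), np.int64(199), np.float64(0.1157), array([ 0.6012, -0.1387,  0.1332])), (np.int64(264), np.int64(198), np.float64(0.1136), array([ 0.6005, -0.1396,  0.1356])), (np.int64(265), np.int64(198), np.float64(0.1117), array([ 0.5986, -0.1375,  0.1361])), (np.int64(265), np.int64(197), np.float64(0.1101), array([ 0.5975, -0.1394,  0.1376]))]
tip 0.118 [ 0.6041 -0.1383  0.1317] (np.float64(263.12946624165664), np.float64(199.91032945051202))
tip 0.121 [ 0.6064 -0.1388  0.1298] (np.float64(262.33335137785514), np.float64(200.6996711591109))
tip 0.124 [ 0.6086 -0.1393  0.1279] (np.float64(261.53792324702005), np.float64(201.48833197730352))
mark [ 0.6043 -0.1411  0.0778] 264.5 215.5
```

Request:
move_arm([
  {"travel":[0.02,0,0.3],"twist":0},
  {"travel":[0,0,0.3],"twist":0},
  {"travel":[0,0,0.2],"twist":0},
  {"travel":[0,0,0.1],"twist":0},
  {"travel":[0,0,0],"twist":0},
  {"travel":[0,0,0],"twist":0},
])

```text
time_s: 17.05
position: [0.5152, -0.1227, 0.146]
eef_rot: [[0.978, -0.208, 0.001], [-0.208, -0.978, -0.0], [0.001, -0.0, -1.0]]
wrist_force: [0.3, -0.4, 0.4]
grip_width: 0.0173
finger_force: 58.6
```

```bash
cat > fo.py <<'E'
from h import *
def force(n=10):
    w=[]
    for i in range(n):
        c=env.camera('side'); s=env.get_state(); w.append(np.r_[s['wrist_force'],s['ft_torque']])
    pickle.dump(c,open('side.pkl','wb'))
    w=np.array(w);print('pos',np.round(s['position'],5),'t',s['time_s'],'F',w.mean(0).round(3),'sem',(w.std(0)/n**.5).round(3)); return w.mean(0)
if __name__=='__main__': force()
E
python3 fo.py; python3 - <<'E'
from f import *
fit()
a=C['side']['img'][180:240,235:325,::-1]
cv2.imwrite('pics/c4.png',cv2.resize(a,None,fx=8,fy=8,interpolation=2))
E
```

```text
pos [ 0.51491 -0.12257  0.14589] t 17.55 F [-0.059 -0.19  -1.059  0.01   0.02   0.018] sem [0.142 0.255 0.093 0.008 0.009 0.01 ]
96 lean 41.51611859311108 z0 0.0007172005564639446 y0 0.0030782105355923184 yawoff -1.718440896320095 0.0018704887580734554 dmax 0.12990080660133124
collar d 22 0.0704520988403647 [ 0.0551  0.0051 -0.0456]
tip px [(np.int64(261), np.int64(214), np.float64(0.1299), array([ 0.6089, -0.1527,  0.0772])), (np.int64(261), np.int64(213), np.float64(0.1298), array([ 0.6064, -0.1579,  0.076 ])), (np.int64(262), np.int64(215), np.float64(0.1296), array([ 0.608 , -0.1489,  0.076 ])), (np.int64(262), np.int64(216), np.float64(0.1295), array([ 0.6107, -0.1433,  0.0775])), (np.int64(262), np.int64(217), np.float64(0.1295), array([ 0.6134, -0.1377,  0.0791])), (np.int64(264), np.int64(219), np.float64(0.1292), array([ 0.6113, -0.1309,  0.076 ]))]
```

View pics/c4.png

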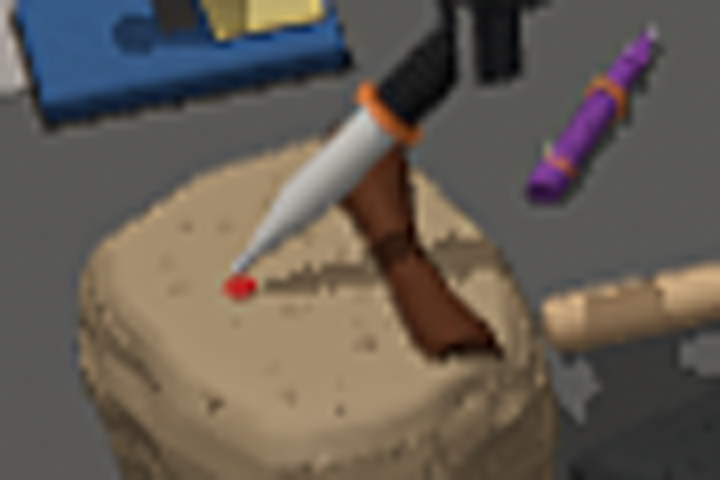

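The crop shows the point just short of the red mark (tip at (237,272), mark at (241,287)). That is a gap of about 6 mm, with the bone clear below the barrel.

Request:
move_arm([
  {"travel":[0,0,0.04],"twist":0},
  {"travel":[0,0,0.04],"twist":0},
  {"travel":[0,0,0],"twist":0},
  {"travel":[0,0,0],"twist":0},
])

```text
time_s: 18.05
position: [0.5149, -0.1226, 0.1417]
eef_rot: [[0.978, -0.208, -0.0], [-0.208, -0.978, 0.0], [-0.0, 0.0, -1.0]]
wrist_force: [-0.2, -0.0, -1.1]
grip_width: 0.0172
finger_force: 58.6
```

```bash
python3 fo.py
```

```text
pos [ 0.51486 -0.12259  0.14181] t 18.55 F [-0.075  0.132 -0.982 -0.009  0.037  0.001] sem [0.136 0.136 0.139 0.011 0.01  0.009]
```

Request:
move_arm([
  {"travel":[0,0,0.02],"twist":0},
  {"travel":[0,0,0],"twist":0},
])

```text
time_s: 18.8
position: [0.5148, -0.1226, 0.1407]
eef_rot: [[0.978, -0.208, -0.0], [-0.208, -0.978, 0.0], [-0.0, 0.0, -1.0]]
wrist_force: [-0.3, 0.1, -0.6]
grip_width: 0.0173
finger_force: 58.6
```

```bash
python3 fo.py
```

```text
pos [ 0.51487 -0.12256  0.14078] t 19.3 F [ 0.048 -0.073 -1.038 -0.01   0.018 -0.007] sem [0.097 0.136 0.128 0.01  0.007 0.004]
```

Request:
move_arm([
  {"travel":[0,0,0.02],"twist":0},
  {"travel":[0,0,0],"twist":0},
])

```text
time_s: 19.55
position: [0.5149, -0.1226, 0.1397]
eef_rot: [[0.978, -0.208, -0.0], [-0.208, -0.978, -0.0], [-0.0, 0.0, -1.0]]
wrist_force: [-0.3, -0.2, -1.0]
grip_width: 0.0171
finger_force: 58.6
```

```bash
python3 fo.py
```

```text
pos [ 0.51488 -0.12259  0.13979] t 20.05 F [ 0.013 -0.094 -0.561 -0.005 -0.005 -0.003] sem [0.227 0.151 0.141 0.008 0.011 0.008]
```

Request:
move_arm([
  {"travel":[0,0,0.02],"twist":0},
  {"travel":[0,0,0],"twist":0},
])

```text
time_s: 20.3
position: [0.515, -0.1226, 0.1389]
eef_rot: [[0.978, -0.208, 0.0], [-0.208, -0.978, -0.0], [0.0, -0.0, -1.0]]
wrist_force: [-0.4, -0.1, 0.8]
grip_width: 0.0175
finger_force: 58.4
```

```bash
python3 fo.py
```

```text
pos [ 0.51493 -0.12263  0.13883] t 20.8 F [-0.009  0.167  0.122 -0.005 -0.048 -0.007] sem [0.137 0.065 0.156 0.013 0.008 0.007]
```

```bash
python3 - <<'E'
from h import *
c=pickle.load(open('side.pkl','rb'))
a=c['img'][195:235,240:300,::-1]
cv2.imwrite('pics/c5.png',cv2.resize(a,None,fx=12,fy=12,interpolation=2))
E
```

```text
(no output)
```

View pics/c5.png

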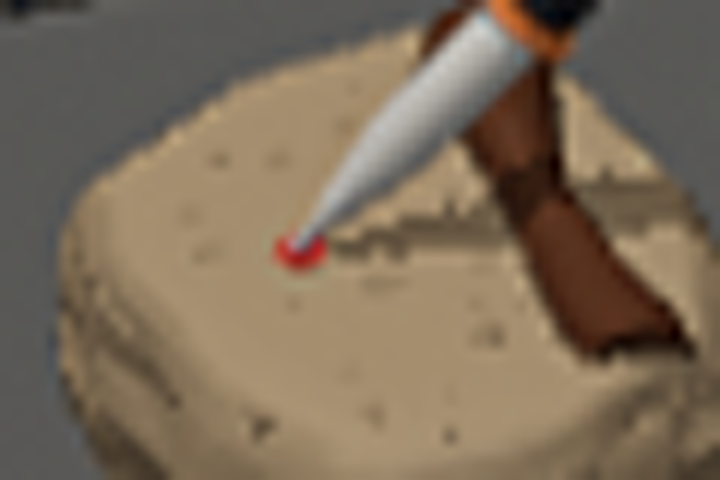

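The point stands on the red mark: tip about (297,247), mark centre about (300,251), so roughly 1 mm off. I'll press a little further along the scribe's axis.

Request:
move_arm([
  {"travel":[0.03,0,0.025],"twist":0},
  {"travel":[0,0,0],"twist":0},
  {"travel":[0,0,0],"twist":0},
])

```text
time_s: 21.18
position: [0.5163, -0.1229, 0.1375]
eef_rot: [[0.978, -0.208, -0.0], [-0.208, -0.978, 0.0], [-0.0, 0.0, -1.0]]
wrist_force: [0.1, 0.1, 1.0]
grip_width: 0.0177
finger_force: 58.4
```

```bash
python3 fo.py
```

```text
pos [ 0.51626 -0.12291  0.13751] t 21.675 F [-0.571  0.105  1.032  0.012  0.007 -0.004] sem [0.123 0.169 0.211 0.009 0.009 0.011]
```

```bash
python3 - <<'E'
from h import *
print(env.close_job())
E
```

```text
the job is handed in; nothing more can be done
None
```

I handed the job in with the gate pulled to its end stop and the scribe still held, its point about 1 mm from the centre of the red mark and pressed in roughly 2.6–3.3 mm of 6 mm; it leans about 41–42° (its sag in the rest), not quite 45°, pointing straight away from the bone.

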